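# Open the bench suction fully and start it

## Robot

A 6-joint arm with a two-finger parallel gripper is mounted at the origin on the work surface. World frame = base frame: x ahead of the robot, y to its left, z up, the work surface at z = 0. Lengths are in m, angles in rad, forces in N, time in s.
With the tool pointing down it reaches from about 0.275 to 0.725 m from the base axis. Payload 5.6 kg.
Tool frame: the origin (TCP) lies midway between the tips of the shut fingers; the grasp point (between the pads) lies 19 mm behind it; z points along the fingers, y is the line along which they close (so a half turn about z gives the same grasp; the last joint's range is limited). The gripper opens to 85 mm and grips with 20 to 120 N. Pads are 22 mm wide; open, the fingers measure 114 mm over their backs; the gripper's body (76 mm by 85 mm) begins 54 mm behind the grasp point. The pads swing forward as they close: fully open they stand 13 mm farther back than shut.
Start: joints at [1.485, 0.255, 0.108, 0, -1.424, -0.285], TCP at [0.199, 0.513, 0.208] pointing down, gripper open.
Joint ranges: [-2.95, 2.95], [-1.21, 1.97], [-1.09, 1.5], [-2.87, 1.71], [-2.94, -0.07], [-3.05, 3.05]. Speed limits (rad/s): [2.57, 2.57, 3.14, 3.14, 3.14, 3.14].

## Interface

Orientations are given as a unit quaternion [x, y, z, w].
In Python, from rig import env gives the robot as it stands.
- The arm moves only by the tool jog_arm, never from a script. Its arguments are lists of equal length, an entry for each row: "delta_pos": the shift along the tool's x, y, z in m, a list of three; "twist": the turn about the tool's z in degrees. In form: {"delta_pos": [[tx, ty, tz], ...], "twist": [twist, ...]}. A call has exactly 8 rows; each row is the pose to reach, as a shift and turn from the pose commanded when the call began, along the tool's axes at that moment; what a row does not reach only later rows make up. A row lasts 1/10 s, in which the tool goes at most 50 mm and 8.59 degrees, less where a joint would pass 70% of its speed; a pose out of reach is approached as far as the arm can. A call with a gripper value outside its range is refused whole. "jaw" is the opening, from 0 (shut) to 1 (fully open), set as the call begins (left out, the last holds). The fingers move at their own pace and stop on an object; "grip_force" is the grip in N (left out, the last holds). Time passes only in rows, so rows that repeat a pose let the fingers close, or fill a call up. It gives the time, the measured TCP pose, the force, the opening and the grip force at its end, in the units of the state.
- env.get_obs(): the state, without advancing time (a new reading comes with each control period).
- env.read_camera(name): name is "scene" or "top"; returns a dict with "image" (384x512x3 uint8, red, green, blue), "vertical_fov" (degrees; the focal length in pixels is half the picture's height over the tangent of half this angle, whatever the lens; pixels are square), "cx", "cy" (the principal point, pixels), "world_to_cam" (4x4, takes a point from world to camera coordinates). Camera axes: x right, y down, z forward; pixel columns grow to the right and rows downward; lengths in m; the calibration is good to about 2 mm. A picture is of the moment at which its call begins. There is no depth.
- env.job_done(): hands the job in; it is judged then, once.
The state is a dict: "time": time; "joint_positions": joint angles; "qvel": joint speeds; "tau": joint torques, N m; "eef_pos": TCP position; "ee_rot": TCP orientation; "contact_force": force on the tool from outside, world axes, zero at the start; "ft_torque": the same for the moment, N m; "opening": opening from 0.0 (shut) to 1.0 (fully open); "grip_force": force on a finger pad.
Only numpy, scipy, OpenCV 4.12 (cv2) and the standard library are available. Lean on these libraries where they do the work, as an engineer would, in place of code of your own. Each camera call takes 0.05 s, during which the arm holds its last target. There are 200 camera calls.

## Task

Get the dental bench's dust suction ready: with the fingertips only, push the red suction lever along its slot, past the first click stop, all the way to the second stop at the far end (beside the long green bar), and only then press the green start button fully down and let it come back up. Do not pinch or grip the lever, just push it, and leave everything else on the bench and on the console standing where it is; finish clear of everything.

Things in the scene. Friction and masses are not known exactly. Their poses are not given: they have to be found in the camera images.
- console: White suction console fixed to the bench, 170 (x) by 270 (y) by 55 mm high; origin at the centre of its underside, flat top at z = 0.055. Slot along its y axis at x = +30 mm; the lever opens towards +y. Bars beside the slot: short grey = off, yellow = first stop, long green = second stop. Start button at x = -45, y = +90 mm. Its place and yaw (within 0.6 rad) vary.
- gate (a joint): How far the red lever has slid along console +y, in m: 0 = off, 0.031 to 0.036 = caught in the first stop (a detent), 0.080 = second, last stop (a hard end). Spring humps lie between the stops (tops near 0.017 and 0.057): it takes about 5 N to leave off, 6 N to leave the first stop, 1 N elsewhere. Some 6 mm past a hump's top it snaps on by itself into the next stop and stays.
- paddle: The lever's red grip, an upright rounded block 26 mm (x) by 14 mm (y, along the slot) by 34 mm tall on a thin stem; origin at its centre, 86 mm above the bench, axes as the console's. At lever value q its centre is at console x = +30 mm, y = -40 mm + q. Push its -y face. On that side the console's top is flat and free to the console's edge.
- start_top (a point): Centre of the top face of the green start button, a disc 30 mm across on a low black housing on the console's top; it is pressed straight down.
- start (a joint): How far the start button is pressed, in m: 0 = up, 0.006 = fully down. A spring pushes it back; fully down takes about 5 N.
- model: Loose plaster dental cast, a cream block 62 x 64 mm and about 37 mm high with teal teeth, standing on the bench beside the console; origin at the centre of its underside. Bystander.
- lamp: Loose round metal wax-burner, 84 mm across and 55 mm high, standing on the bench beside the console; origin at the centre of its underside. Bystander.
- tin: Loose round tin of teal wax, 76 mm across and 26 mm high, standing on the bench beside the console; origin at the centre of its underside. Bystander.
- die: Small loose plaster tooth die with a teal crown, 22 mm across and 31 mm high, standing on the console's top near its front right corner (console x about -50 mm, y about -75 mm); origin at the centre of its underside. Bystander.

How it is judged:
By the outcome, as a careful person would: the job done as asked, in the order asked, and still so for the second after the job is handed in, with the robot touching nothing.
It also fails if it takes over 38 s, if anything falls off the work surface, if the arm or the gripper's body presses on something with over 40 N, if the wrist force passes 120 N, or if a joint passes its speed limit or range.

## Working session

There is one attempt and no reset: what is moved stays moved. The work goes in short steps, Python scripts to look and compute and a tool call to move; the robot and the scene stay as the last step left them, time stands still between calls to the robot, and variables do not carry over. Pictures are saved under pics/ and viewed, at most 10 in all, crops included, and the job is handed in when it is done.

Besides the shell and the picture viewer there is one more tool, called after "Emit:" by a JSON object that holds its "api" and its "payload". jog_arm: Moves the arm, as the interface text tells. Its arguments: {"type":"object","properties":{"delta_pos":{"type":"array","items":{"type":"array","items":{"type":"number"}}},"twist":{"type":"array","items":{"type":"number"}},"jaw":{"type":"number"},"grip_force":{"type":"number"}},"required":["delta_pos","twist"]}

```bash
mkdir -p pics; cat > h.py <<'E'
import numpy as np, cv2, pickle
from rig import env
def cap(n,tag):
    c=env.read_camera(n); cv2.imwrite(f'pics/{tag}.png',c['image'][:,:,::-1]); pickle.dump(c,open(f'pics/{tag}.pkl','wb')); return c
def K(c):
    h=c['image'].shape[0]; f=h/2/np.tan(np.radians(c['vertical_fov'])/2)
    return np.array([[f,0,c['cx']],[0,f,c['cy']],[0,0,1]])
def ray(c,px,z):
    T=np.array(c['world_to_cam']);R=T[:3,:3];t=T[:3,3];o=-R.T@t
    d=R.T@np.linalg.inv(K(c))@np.array([px[0],px[1],1.]); return o+d*(z-o[2])/d[2]
def proj(c,p):
    T=np.array(c['world_to_cam']);q=K(c)@(T[:3,:3]@np.asarray(p)+T[:3,3]);return q[:2]/q[2]
E
python3 - <<'E'
from h import *
a=cap('top','t0');b=cap('scene','s0')
cv2.imwrite('pics/both.png',cv2.resize(np.vstack([a['image'],b['image']])[:,:,::-1],(400,600))) if 0 else None
for c in(a,b): print(c['vertical_fov'],c['cx'],c['cy'],np.round(c['world_to_cam'],3).tolist())
o=env.get_obs();print(o['eef_pos'],o['ee_rot'],o['opening'],o['time'])
E
```

```text
46.38721049076739 255.71506566634275 197.25781833511402 [[-0.003, -1.0, 0.006, 0.026], [-0.994, 0.003, -0.106, 0.596], [0.106, -0.006, -0.994, 0.983], [0.0, 0.0, 0.0, 1.0]]
47.735212752379944 252.11636190751503 187.0278366214909 [[0.578, 0.816, -0.006, -0.386], [0.551, -0.396, -0.735, -0.257], [-0.602, 0.422, -0.678, 1.324], [0.0, 0.0, 0.0, 1.0]]
[0.19908938 0.51216612 0.20734987] [ 9.82852898e-01 -1.84389206e-01 -1.27722787e-04  8.85805874e-04] 1.0020889763553849 0.1
```

View pics/t0.png

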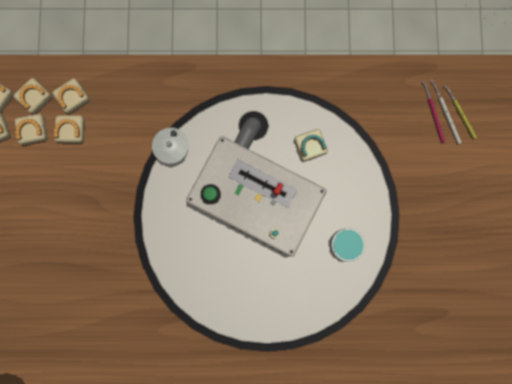

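View pics/s0.png

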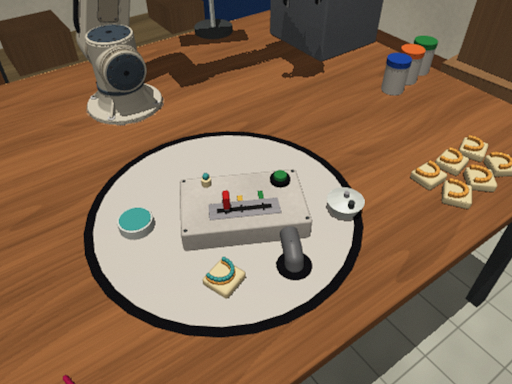

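The top view shows the console with corners near (222,139), (325,190), (292,254) and (188,201), the button at (210,194), the paddle at (279,188) and the die at (274,234). The tin, model and lamp stand clear around it. I'll enlarge both views to refine these.

```bash
python3 - <<'E'
import cv2
a=cv2.imread('pics/t0.png')[130:262,180:335];cv2.imwrite('pics/t0c.png',cv2.resize(a,None,fx=4,fy=4,interpolation=cv2.INTER_CUBIC))
a=cv2.imread('pics/s0.png')[160:260,170:320];cv2.imwrite('pics/s0c.png',cv2.resize(a,None,fx=5,fy=5,interpolation=cv2.INTER_CUBIC))
E
```

```text
(no output)
```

View pics/t0c.png

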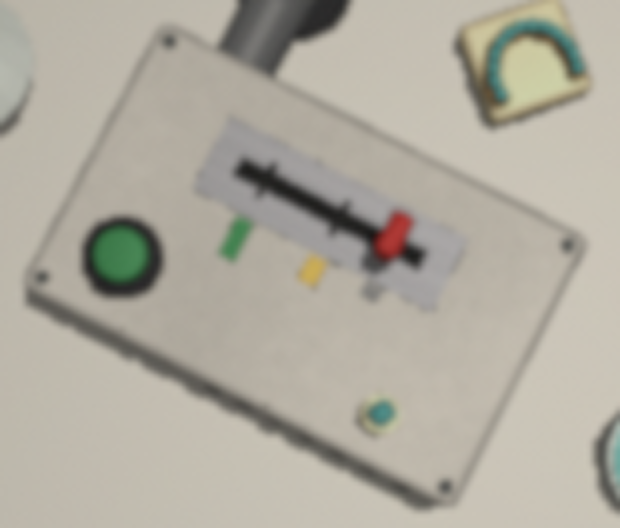

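View pics/s0c.png

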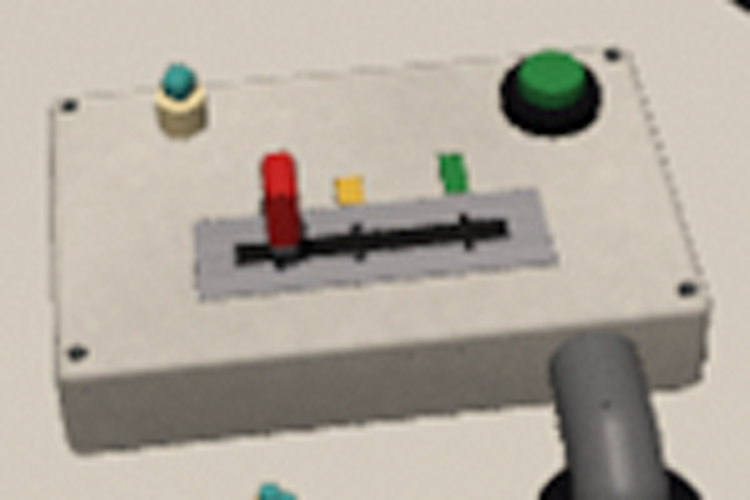

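Top crop (×4): corners at (163,27), (585,237), (450,503) and (27,280); button (120,255); paddle (395,235). Scene crop (×5): corners at (52,104), (628,50), (708,300) and (60,378); button top (552,72); paddle top (280,158). Next I'll fit the pose.

```bash
cat > fit.py <<'E'
from h import *
from scipy.optimize import least_squares
a=pickle.load(open('pics/t0.pkl','rb'));b=pickle.load(open('pics/s0.pkl','rb'))
L=[[.085,.135,.055],[.085,-.135,.055],[-.085,-.135,.055],[-.085,.135,.055]]
ta=np.array([[163,27],[585,237],[450,503],[27,280],[120,255]])/4+[180-.4,130-.4]
sb=np.array([[708,300],[60,378],[52,104],[628,50],[552,72]])/5+[170-.4,160-.4]
def W(v,p):
    c,s=np.cos(v[2]),np.sin(v[2]);return np.array([v[0]+c*p[0]-s*p[1],v[1]+s*p[0]+c*p[1],p[2]])
def res(v,cams='ab'):
    P=L+[[-.045,.09,v[3]]]
    r=[]
    if 'a' in cams:r+=[proj(a,W(v,p))-t for p,t in zip(P,ta)]
    if 'b' in cams:r+=[proj(b,W(v,p))-t for p,t in zip(P,sb)]
    return np.ravel(r)
E
python3 - <<'E'
from fit import *
for cams in('a','b','ab'):
    s=least_squares(res,[.42,.03,-.4,.07],args=(cams,),loss='soft_l1');print(cams,s.x.round(4),s.fun.round(1))
v=s.x
for q in(0,):
    p=W(v,[.03,-.04,.103]);print('paddle top',p,(proj(a,p)-[180,130])*4,(proj(b,p)-[170,160])*5)
np.save('v.npy',v)
o=env.get_obs();from scipy.spatial.transform import Rotation as R
print(R.from_quat(o['ee_rot']).as_matrix().round(4))
for n,c,px,z in(('lamp',a,(170,146),.05),('model',a,(312,145),.037),('tin',a,(347,245),.026),('die',a,(274.5,233),.08)):
    w=ray(c,px,z)[:2]-v[:2];k,s=np.cos(v[2]),np.sin(v[2]);print(n,k*w[0]+s*w[1],-s*w[0]+k*w[1])
E
```

```text
a [ 0.6005  0.0245 -0.4849  0.0618] [-0.5 -3.   1.4 -0.2  0.3  1.8 -2.7  0.4  0.3 -0.2]
b [ 0.6016  0.0224 -0.4674  0.0745] [ 2.7  0.6 -0.7  0.5 -1.3 -1.2  0.2 -2.4  0.1  0. ]
ab [ 0.6005  0.0232 -0.4764  0.0739] [-0.4 -2.7  2.  -0.8  1.4  1.5 -2.1  1.   0.3 -0.5  2.4  0.6 -1.  -0.5
 -0.9 -2.   0.6 -2.4  0.4  0. ]
paddle top [ 0.60884948 -0.02609572  0.103     ] [398.87376905 231.1720858 ] [272.99170665 167.23714459]
[[ 9.320e-01 -3.625e-01 -6.000e-04]
 [-3.625e-01 -9.320e-01 -1.700e-03]
 [ 1.000e-04  1.800e-03 -1.000e+00]]
lamp 0.009423230731938487 0.22261752622226938
model 0.16090887774626034 -0.06085031808921747
tin -0.005904898240025783 -0.23318413623831902
die -0.05884289264263659 -0.07386373259133097
```

```bash
cat >> fit.py <<'E'
# bevelled edges: inset of the visible corner is unknown too; bars and paddle used as landmarks
ta2=np.array([[395,232],[373,290],[312,272],[235,240]])/4+[180-.4,130-.4]
sb2=np.array([[279,164],[349,191],[453,173]])/5+[170-.4,160-.4]
def res2(v,cams='ab'):
    bx=v[5]
    P=[[x-np.sign(x)*v[4],y-np.sign(y)*v[4],z] for x,y,z in L]+[[-.045,.09,v[3]]]
    A=P+[[.03,-.04,.101],[bx,-.04,.055],[bx,-.006,.055],[bx,.04,.055]]
    B=P+[[.03,-.04,.101],[bx,-.006,.055],[bx,.04,.055]]
    r=[]
    if 'a' in cams:r+=[proj(a,W(v,p))-t for p,t in zip(A,np.vstack([ta,ta2]))]
    if 'b' in cams:r+=[proj(b,W(v,p))-t for p,t in zip(B,np.vstack([sb,sb2]))]
    return np.ravel(r)
E
python3 - <<'E'
from fit import *
for cams in('a','b','ab'):
    s=least_squares(res2,[.6,.02,-.47,.07,0.003,0],args=(cams,),loss='soft_l1');print(cams,s.x.round(4),s.fun.round(1))
v=s.x;np.save('v.npy',v)
E
```

```text
a [ 0.6     0.024  -0.4763  0.0712  0.0035 -0.0038] [-0.1 -0.4 -0.5  0.1  0.4 -0.5 -0.3  0.6  0.1 -0.1  1.   0.6 -1.7  2.2
 -0.1 -0.3  0.7 -1.7]
b [ 0.6025  0.0212 -0.4729  0.0761  0.0032 -0.0074] [ 0.5  0.4  0.4 -0.6  0.1 -0.2 -0.7 -0.8  0.1  0.  -1.   2.7  0.  -0.8
  0.2  0.7]
ab [ 0.6003  0.0231 -0.4754  0.0738  0.0032 -0.0047] [ 0.2 -0.7  0.1 -0.1  0.9 -0.5 -0.1  0.6  0.4 -0.3  1.3  0.4 -1.4  2.4
  0.1 -0.1  0.9 -1.5  0.4 -0.5  0.6 -1.8  0.5 -1.2 -0.5 -1.5  0.2  0.
 -0.8  1.7  0.4 -0.8  0.6  0.6]
```

The pose fit is good: console centre (0.600, 0.023), yaw −0.475, so a +6° twist puts tool x along console x and tool y along console −y. I'll shut the fingers and travel high to behind the lever.

Emit:
{"api": "jog_arm", "payload": {"delta_pos": [[0.02,0.015,0],[0.055,0.04,0],[0.095,0.068,0],[0.135,0.096,0],[0.175,0.125,0],[0.215,0.153,0],[0.25,0.178,0],[0.285,0.204,0]], "twist": [0,1,2,3,4,5,6,6], "jaw": 0}}

```text
time: 0.9
eef_pos: [0.3914, 0.2174, 0.208]
ee_rot: [0.972, -0.236, -0.0, 0.0]
contact_force: [1.1, 0.3, 0.2]
opening: -0.002
grip_force: 0.0
```

Emit:
{"api": "jog_arm", "payload": {"delta_pos": [[0.04,0.023,0],[0.083,0.047,0],[0.126,0.071,0],[0.169,0.096,0],[0.212,0.12,0],[0.25,0.142,0],[0.285,0.162,0],[0.306,0.174,0]], "twist": [0,0,0,0,0,0,0,0]}}

```text
time: 1.7
eef_pos: [0.584, -0.0782, 0.207]
ee_rot: [0.972, -0.237, -0.001, 0.0]
contact_force: [0.9, 0.6, -0.4]
opening: -0.005
grip_force: 0.0
```

Emit:
{"api": "jog_arm", "payload": {"delta_pos": [[0,0,0],[0,0,0.02],[0,0,0.045],[0,0,0.07],[0,0,0.095],[0,0,0.11],[0,0,0.12],[0,0,0.125]], "twist": [0,0,0,0,0,0,0,0]}}

```text
time: 2.5
eef_pos: [0.5828, -0.0751, 0.0824]
ee_rot: [0.972, -0.235, -0.001, 0.0]
contact_force: [-0.9, -0.2, -0.3]
opening: 0.0
grip_force: 0.0
```

```bash
python3 - <<'E'
from fit import *
v=np.load('v.npy');o=env.get_obs();w=np.array(o['eef_pos'])-[v[0],v[1],0]
k,s=np.cos(v[2]),np.sin(v[2]);print(k*w[0]+s*w[1],-s*w[0]+k*w[1],w[2],o['contact_force'],o['opening'])
x=cap('top','t1');y=cap('scene','s1')
cv2.imwrite('pics/m1.png',np.hstack([cv2.resize(i['image'][r[0]:r[1],r[2]:r[3],::-1],(400,400),interpolation=cv2.INTER_CUBIC) for i,r in((x,(130,262,190,322)),(y,(130,260,170,300)))]))
E
```

```text
0.029340725023987695 -0.09534571602209051 0.08238338593861455 [-0.85929302 -0.22487637 -0.2788343 ] 0.0002435979029180956
```

View pics/m1.png

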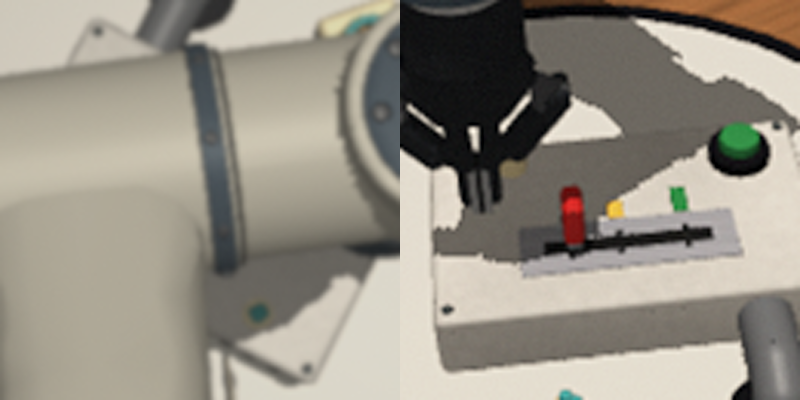

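The fingertips stand behind the lever's −y face, at (480,190) in the right half with the paddle at (572,215), so I can push.

Emit:
{"api": "jog_arm", "payload": {"delta_pos": [[0,-0.01,0],[0,-0.02,0],[0,-0.028,0],[0,-0.034,0],[0,-0.04,0],[0,-0.045,0],[0,-0.05,0],[0,-0.055,0]], "twist": [0,0,0,0,0,0,0,0]}}

```text
time: 3.4
eef_pos: [0.6087, -0.0264, 0.0832]
ee_rot: [0.972, -0.236, -0.0, 0.0]
contact_force: [0.3, 0.4, -0.5]
opening: 0.003
grip_force: 0.0
```

Emit:
{"api": "jog_arm", "payload": {"delta_pos": [[0,-0.006,0],[0,-0.012,0],[0,-0.018,0],[0,-0.024,0],[0,-0.03,0],[0,-0.036,0],[0,-0.04,0],[0,-0.044,0]], "twist": [0,0,0,0,0,0,0,0]}}

```text
time: 4.2
eef_pos: [0.6288, 0.0128, 0.0832]
ee_rot: [0.972, -0.235, -0.0, 0.0]
contact_force: [-0.0, 0.4, -0.4]
opening: -0.0
grip_force: 0.0
```

```bash
cat > look.py <<'E'
from fit import *
import sys
v=np.load('v.npy');o=env.get_obs();w=np.array(o['eef_pos'])-[v[0],v[1],0]
k,s=np.cos(v[2]),np.sin(v[2]);print(k*w[0]+s*w[1],-s*w[0]+k*w[1],w[2],o['contact_force'],o['time'])
t=sys.argv[1];y=cap('scene','s'+t)
cv2.imwrite(f'pics/m{t}.png',cv2.resize(y['image'][130:260,165:365,::-1],(800,520),interpolation=cv2.INTER_CUBIC))
for q in(0,.034,.08): print(q,(proj(y,W(v,[.03,-.04+q,.101]))-[165,130])*4)
E
python3 look.py 2
```

```text
0.030101200032213567 0.0038584122090853223 0.08316161538366215 [-0.01490487  0.4409085  -0.35523708] 4.2
0 [238.29388369 256.51649555]
0.034 [304.96994581 249.72941696]
0.08 [394.36600363 240.62962836]
```

View pics/m2.png

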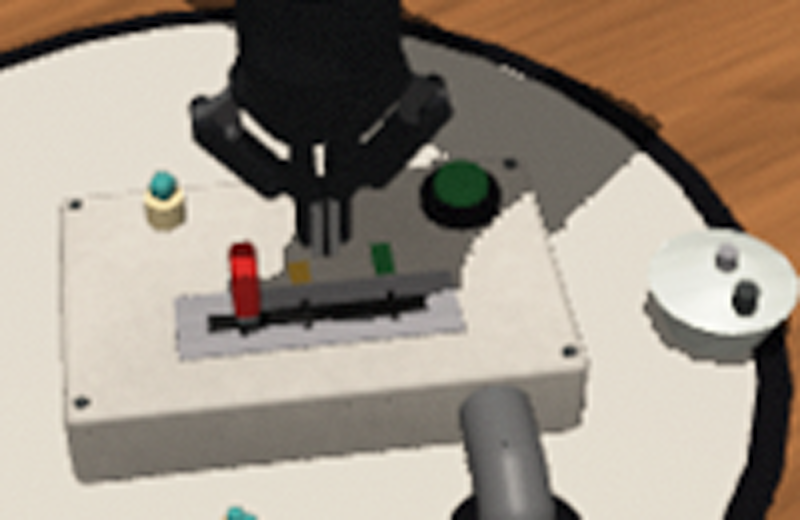

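The fingers at (325,250) have gone past the paddle, which is still off at (245,280), with no force felt. I'll compare the tip's projection with where it appears.

```bash
python3 - <<'E'
from fit import *
v=np.load('v.npy')
b1=pickle.load(open('pics/s1.pkl','rb'));b2=pickle.load(open('pics/s2.pkl','rb'))
print('same calib',np.abs(np.array(b1['world_to_cam'])-b['world_to_cam']).max())
p=[.5828,-.0751,.0824];print('pos1',(proj(b1,p)-[170,130])*400/130+[400,0],'seen ~480,210')
p=[.6288,.0128,.0832]
for z in(.0832,.095,.105,.115): print('pos2',z,(proj(b2,[p[0],p[1],z])-[165,130])*4)
for z in (.0832,.105):
  for y in (-.02,-.01,.01): 
    q=W(v,[.03+y,.004,z]);print('x off',y,z,(proj(b2,q)-[165,130])*4)
for z in(.055,.069,.086,.103): print('paddle',z,(proj(b2,W(v,[.03,-.04,z]))-[165,130])*4)
E
```

```text
same calib 0.0
pos1 [486.0815595  225.43852546] seen ~480,210
pos2 0.0832 [324.72951497 272.95482114]
pos2 0.095 [324.38438913 256.38941311]
pos2 0.105 [324.08699573 242.11507511]
pos2 0.115 [323.78498286 227.61901072]
x off -0.02 0.0832 [319.99460733 246.52241176]
x off -0.01 0.0832 [322.4782157  259.57833604]
x off 0.01 0.0832 [327.56765114 286.33266836]
x off -0.02 0.105 [319.2843357 215.7497113]
x off -0.01 0.105 [321.80349856 228.77071853]
x off 0.01 0.105 [326.96789259 255.46435287]
paddle 0.055 [242.57017493 320.03906551]
paddle 0.069 [241.30007552 301.17225442]
paddle 0.086 [239.72132042 277.72048851]
paddle 0.103 [238.10105679 253.65213022]
```

```bash
python3 - <<'E'
import cv2
a=cv2.imread('pics/s2.png')[165:225,205:285];cv2.imwrite('pics/z2.png',cv2.resize(a,None,fx=10,fy=10,interpolation=cv2.INTER_CUBIC))
E
```

```text
(no output)
```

View pics/z2.png

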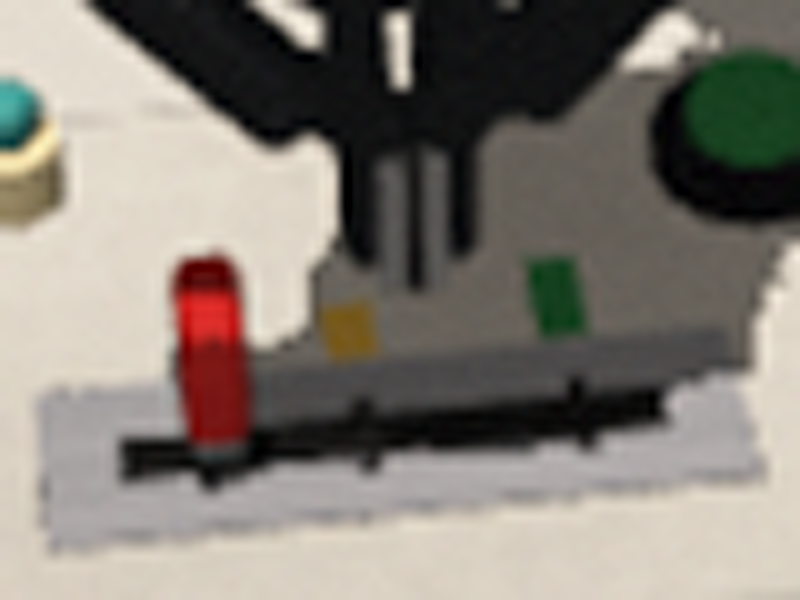

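The tip shows about 20 mm higher in the image than its projection. Either it stands higher than reported and passed over the paddle, or it is off to −x and passed beside it. I'll go back up and over, then push again lower and 12 mm to +x, which meets the paddle in both cases.

Emit:
{"api": "jog_arm", "payload": {"delta_pos": [[0,0,-0.045],[0,0.01,-0.07],[0.006,0.055,-0.07],[0.012,0.1,-0.065],[0.012,0.106,-0.04],[0.012,0.106,-0.005],[0.012,0.106,0.013],[0.012,0.106,0.017]], "twist": [0,0,0,0,0,0,0,0]}}

```text
time: 5.05
eef_pos: [0.5889, -0.0875, 0.0636]
ee_rot: [0.972, -0.236, -0.002, 0.001]
contact_force: [0.6, -0.6, -0.6]
opening: -0.003
grip_force: 0.0
```

Emit:
{"api": "jog_arm", "payload": {"delta_pos": [[0,-0.01,0],[0,-0.02,0],[0,-0.028,0],[0,-0.034,0],[0,-0.04,0],[0,-0.044,0],[0,-0.048,0],[0,-0.048,0]], "twist": [0,0,0,0,0,0,0,0]}}

```text
time: 5.85
eef_pos: [0.6126, -0.045, 0.0663]
ee_rot: [0.972, -0.235, -0.0, 0.001]
contact_force: [-1.6, -1.8, 1.9]
opening: 0.0
grip_force: 1.3
```

```bash
python3 look.py 3; python3 - <<'E'
from h import *
for t in('s0','s2','s3'):
    i=pickle.load(open(f'pics/{t}.pkl','rb'))['image'].astype(int)[150:230,200:300]
    m=(i[:,:,0]>100)&(i[:,:,1]<60)&(i[:,:,2]<60);y,x=np.nonzero(m);print(t,m.sum(),x.mean()+200,y.mean()+150,x.min()+200,x.max()+200,y.min()+150,y.max()+150)
E
```

```text
0.0421587713698103 -0.05495626980429119 0.0663117936127609 [-1.58279152 -1.80516312  1.93547893] 5.85
0 [238.29388369 256.51649555]
0.034 [304.96994581 249.72941696]
0.08 [394.36600363 240.62962836]
s0 96 225.5625 199.125 223 229 191 208
s2 90 225.62222222222223 200.53333333333333 223 228 191 209
s3 68 226.75 199.94117647058823 225 229 191 208
```

View pics/m3.png

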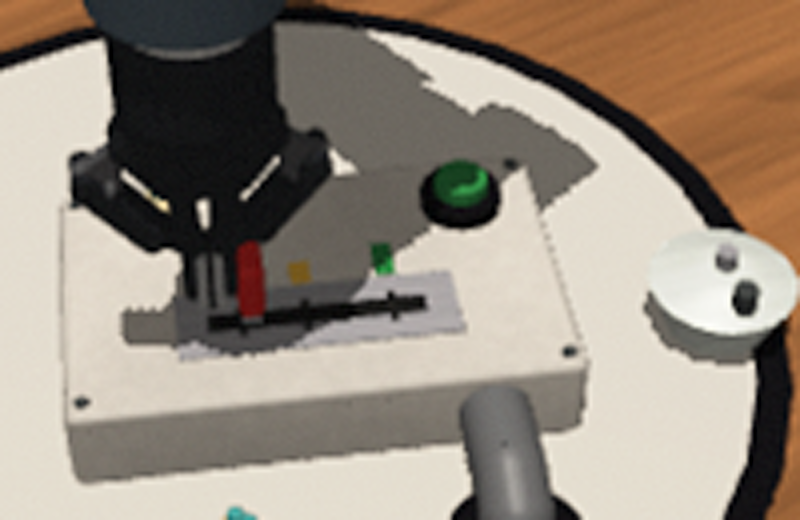

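The fingertips at (210,308) now sit against the paddle's −y face (252,280), with light contact felt. I'll carry on pushing in steps.

Emit:
{"api": "jog_arm", "payload": {"delta_pos": [[0,-0.003,0],[0,-0.006,0],[0,-0.009,0],[0,-0.012,0],[0,-0.015,0],[0,-0.018,0],[0,-0.02,0],[0,-0.02,0]], "twist": [0,0,0,0,0,0,0,0]}}

```text
time: 6.7
eef_pos: [0.6222, -0.0261, 0.066]
ee_rot: [0.972, -0.235, -0.0, -0.0]
contact_force: [-0.3, -0.0, 0.1]
opening: 0.001
grip_force: 0.0
```

```bash
cat >> look.py <<'E'
i=y['image'].astype(int)[150:230,200:300]
m=(i[:,:,0]>100)&(i[:,:,1]<60)&(i[:,:,2]<60);yy,xx=np.nonzero(m);print('red x',xx.mean()+200,'-> q about',(xx.mean()+200-225.5)/(((394.4-238.3)/4)/.08), m.sum())
E
python3 look.py 4
```

```text
0.04199952027310268 -0.033795265919565824 0.06598187349693135 [-0.34685789 -0.00445143  0.07813983] 6.7
0 [238.29388369 256.51649555]
0.034 [304.96994581 249.72941696]
0.08 [394.36600363 240.62962836]
red x 239.67164179104478 -> q about 0.02905141174333331 67
```

The lever snapped into the first stop and the finger is free. Now I'll push on to the second stop.

Emit:
{"api": "jog_arm", "payload": {"delta_pos": [[0,-0.007,0],[0,-0.013,0],[0,-0.019,0],[0,-0.025,0],[0,-0.031,0],[0,-0.037,0],[0,-0.042,0],[0,-0.046,0]], "twist": [0,0,0,0,0,0,0,0]}}

```text
time: 7.55
eef_pos: [0.6435, 0.0152, 0.0662]
ee_rot: [0.972, -0.235, 0.0, -0.0]
contact_force: [-0.2, 1.1, -1.2]
opening: -0.002
grip_force: 0.0
```

```bash
python3 look.py 5
```

```text
0.04206451304907038 0.012734935174760445 0.06617421615029251 [-0.20742971  1.0542309  -1.18700972] 7.55
0 [238.29388369 256.51649555]
0.034 [304.96994581 249.72941696]
0.08 [394.36600363 240.62962836]
red x 263.0923076923077 -> q about 0.07706302665943927 65
```

Emit:
{"api": "jog_arm", "payload": {"delta_pos": [[0,-0.002,0],[0,-0.004,0],[0,-0.006,0],[0,-0.007,0],[0,-0.008,0],[0,-0.009,0],[0,-0.01,0],[0,-0.01,0]], "twist": [0,0,0,0,0,0,0,0]}}

```text
time: 8.4
eef_pos: [0.6469, 0.0216, 0.0662]
ee_rot: [0.972, -0.236, -0.001, 0.001]
contact_force: [-2.7, -4.5, 2.1]
opening: -0.0
grip_force: 2.6
```

```bash
python3 look.py 6
```

```text
0.042095001467455075 0.019910410982323584 0.06615095277058936 [-2.6914373  -4.46297389  2.12631349] 8.4
0 [238.29388369 256.51649555]
0.034 [304.96994581 249.72941696]
0.08 [394.36600363 240.62962836]
red x 263.76 -> q about 0.07843177450352339 50
```

The lever is at the hard end: about 5 N reaction, and the finger has travelled 80 mm from first contact. I'll back off, rise, and hover over the button.

Emit:
{"api": "jog_arm", "payload": {"delta_pos": [[0,0.012,0],[0,0.02,-0.02],[0,0.02,-0.06],[0,0.015,-0.085],[-0.03,-0.01,-0.085],[-0.06,-0.045,-0.085],[-0.079,-0.067,-0.07],[-0.079,-0.067,-0.054]], "twist": [0,0,0,0,0,0,0,0]}}

```text
time: 9.25
eef_pos: [0.6077, 0.1223, 0.1206]
ee_rot: [0.972, -0.234, 0.001, -0.002]
contact_force: [0.8, -0.7, -1.1]
opening: -0.002
grip_force: 0.0
```

Emit:
{"api": "jog_arm", "payload": {"delta_pos": [[0,0,0],[0,0,0.006],[0,0,0.012],[0,0,0.018],[0,0,0.024],[0,0,0.028],[0,0,0.03],[0,0,0.03]], "twist": [0,0,0,0,0,0,0,0]}}

```text
time: 10.05
eef_pos: [0.6079, 0.1186, 0.0899]
ee_rot: [0.972, -0.236, -0.0, 0.0]
contact_force: [-0.6, 0.4, 0.2]
opening: 0.001
grip_force: 0.0
```

```bash
python3 look.py 7; python3 -c "
from h import *
c=pickle.load(open('pics/s7.pkl','rb'));cv2.imwrite('pics/z7.png',cv2.resize(c['image'][150:210,220:300,::-1],None,fx=10,fy=10,interpolation=cv2.INTER_CUBIC))
p=np.array(env.get_obs()['eef_pos'])
print([((proj(c,p+[0,0,d])-[220,150])*10).round() for d in (0,.01,.02)])"
```

```text
-0.036911422144829543 0.08837385443328116 0.08988017208921423 [-0.5513284   0.38669858  0.24580648] 10.05
0 [238.29388369 256.51649555]
0.034 [304.96994581 249.72941696]
0.08 [394.36600363 240.62962836]
red x 262.9811320754717 -> q about 0.07683512020596377 106
[array([606., 208.]), array([607., 173.]), array([609., 138.])]
```

View pics/z7.png

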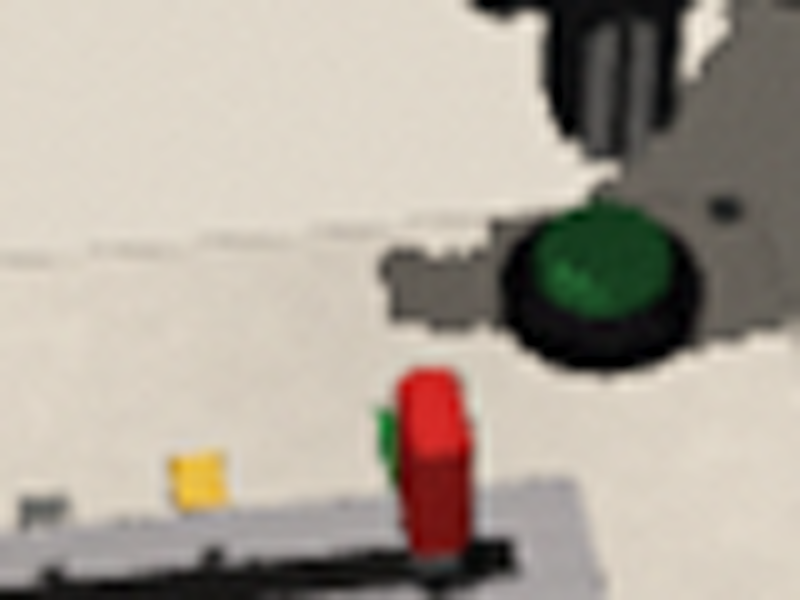

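The lever stands by the green bar at (430,460), and the tip at (615,155) hovers over the button at (605,260). I'll lower in small steps and feel for contact.

Emit:
{"api": "jog_arm", "payload": {"delta_pos": [[0,-0.001,0.004],[0,-0.001,0.008],[0,-0.001,0.011],[0,-0.001,0.014],[0,-0.001,0.016],[0,-0.001,0.017],[0,-0.001,0.018],[0,-0.001,0.018]], "twist": [0,0,0,0,0,0,0,0]}}

```text
time: 10.9
eef_pos: [0.6085, 0.1196, 0.0721]
ee_rot: [0.972, -0.236, -0.0, 0.0]
contact_force: [-1.2, 0.0, -0.0]
opening: 0.004
grip_force: 0.0
```

Emit:
{"api": "jog_arm", "payload": {"delta_pos": [[0,0,0.001],[0,0,0.002],[0,0,0.003],[0,0,0.004],[0,0,0.005],[0,0,0.006],[0,0,0.006],[0,0,0.006]], "twist": [0,0,0,0,0,0,0,0]}}

```text
time: 11.7
eef_pos: [0.6085, 0.1196, 0.0662]
ee_rot: [0.972, -0.236, -0.0, 0.0]
contact_force: [-0.6, 0.3, -0.3]
opening: -0.004
grip_force: 0.0
```

```bash
python3 look.py 8; python3 - <<'E'
from h import *
c=pickle.load(open('pics/s8.pkl','rb'));i=c['image'].astype(int)
for t in ('s7','s8'):
    i=pickle.load(open(f'pics/{t}.pkl','rb'))['image'].astype(int)[155:195,260:300]
    m=(i[:,:,1]>i[:,:,0]+30)&(i[:,:,1]>i[:,:,2]+15);y,x=np.nonzero(m);print(t,m.sum(),x.min()+260,x.max()+260,y.min()+155,y.max()+155)
# lowest dark/grey finger row near column 281 : print luminance columns
g=c['image'][155:185,276:288].mean(2).astype(int);print(g)
E
```

```text
-0.03685789831746909 0.08950405969213239 0.06615499326631002 [-0.57508823  0.29441785 -0.26275514] 11.7
0 [238.29388369 256.51649555]
0.034 [304.96994581 249.72941696]
0.08 [394.36600363 240.62962836]
red x 262.9326923076923 -> q about 0.07673582023357813 104
s7 110 274 286 171 181
s8 79 274 286 172 180
[[15 18 16 14 32 39 11 12 16 17 18 15]
 [14 19 16 18 18 13 16 17 15 17 16 17]
 [15 17 18 17 17 12 15 14 20 16 19 16]
 [18 18 14 15 17 16 13 13 14 17 16 17]
 [15 19 16 16 17 15 17 14 17 15 16 15]
 [15 17 15 17 17 10 19 26 27 13 15 15]
 [16 20 14 22 45 44 21 50 64 45 11 21]
 [14 16 24 50 75 66 24 64 85 61 10 20]
 [17 13 36 69 85 62 23 62 79 50 10 26]
 [16 14 34 66 83 62 25 61 79 50  9 33]
 [17 16 33 69 84 63 25 67 78 49 11 33]
 [14 18 36 71 80 55 33 72 77 51 13 40]
 [16 12 37 70 77 45 33 72 77 44 12 46]
 [12 15 41 76 76 47 33 73 72 35 12 46]
 [13 14 45 80 78 45 34 73 71 34 10 45]
 [ 9 11 45 81 76 46 32 72 68 27 21 57]
 [15 11 45 82 79 45 39 80 67 35 55 89]
 [30 30 55 84 74 39 46 86 69 42 61 89]
 [36 43 64 85 70 30 45 85 70 42 30 49]
 [37 41 57 71 56 32 43 66 53 40 30 13]
 [40 38 40 41 38 36 37 38 36 39 31 12]
 [39 36 39 39 39 39 39 35 40 37 30 10]
 [39 39 38 37 40 38 40 40 40 38 29 12]
 [38 39 40 41 38 42 38 40 40 39 26 11]
 [38 39 36 37 38 40 39 39 39 26 13  6]
 [31 31 37 39 38 38 36 32 28 12  6  9]
 [12 19 28 29 29 28 26 17 12  9 10 10]
 [16 18 17 16 12 11 11 10  9  8 10  8]
 [15 14 19 16 19 18 19 16 10  9  6  5]
 [10 10 11 20 17 16 16 14  9 10  5 14]]
```

There's no contact at a reported z of 0.066, so the tip really does sit about 20 mm higher than reported. I'll recentre in x and keep lowering.

Emit:
{"api": "jog_arm", "payload": {"delta_pos": [[-0.004,0,0.002],[-0.007,0,0.004],[-0.007,0,0.006],[-0.007,0,0.008],[-0.007,0,0.009],[-0.007,0,0.01],[-0.007,0,0.01],[-0.007,0,0.01]], "twist": [0,0,0,0,0,0,0,0]}}

```text
time: 12.55
eef_pos: [0.6024, 0.1227, 0.0562]
ee_rot: [0.972, -0.236, 0.0, 0.0]
contact_force: [-0.3, 1.1, 0.6]
opening: -0.0
grip_force: 0.0
```

Emit:
{"api": "jog_arm", "payload": {"delta_pos": [[0,0,0.001],[0,0,0.001],[0,0,0.002],[0,0,0.003],[0,0,0.003],[0,0,0.004],[0,0,0.004],[0,0,0.004]], "twist": [0,0,0,0,0,0,0,0]}}

```text
time: 13.35
eef_pos: [0.6024, 0.1228, 0.0524]
ee_rot: [0.972, -0.235, 0.0, -0.0]
contact_force: [-0.8, -0.8, 2.0]
opening: 0.005
grip_force: 1.1
```

Emit:
{"api": "jog_arm", "payload": {"delta_pos": [[0,0,0.001],[0,0,0.001],[0,0,0.002],[0,0,0.002],[0,0,0.003],[0,0,0.003],[0,0,0.003],[0,0,0.003]], "twist": [0,0,0,0,0,0,0,0]}}

```text
time: 14.15
eef_pos: [0.6024, 0.1228, 0.0493]
ee_rot: [0.972, -0.235, 0.0, -0.0]
contact_force: [-0.6, 0.5, 3.9]
opening: -0.002
grip_force: 2.0
```

Emit:
{"api": "jog_arm", "payload": {"delta_pos": [[0,0,0.001],[0,0,0.001],[0,0,0.002],[0,0,0.002],[0,0,0.003],[0,0,0.003],[0,0,0.003],[0,0,0.003]], "twist": [0,0,0,0,0,0,0,0]}}

```text
time: 14.95
eef_pos: [0.6025, 0.1228, 0.0479]
ee_rot: [0.972, -0.235, 0.001, -0.0]
contact_force: [-4.3, -0.3, 12.8]
opening: -0.002
grip_force: 6.4
```

The button bottomed out: the force jumped from 4 to 13 N about 6 mm after contact. One more millimetre to be sure, then straight up and away.

Emit:
{"api": "jog_arm", "payload": {"delta_pos": [[0,0,0.001],[0,0,0.001],[0,0,0.001],[0,0,-0.004],[0,0,-0.015],[0,0,-0.04],[0,0,-0.08],[0,0,-0.12]], "twist": [0,0,0,0,0,0,0,0]}}

```text
time: 15.75
eef_pos: [0.6014, 0.1225, 0.1665]
ee_rot: [0.972, -0.236, -0.001, 0.001]
contact_force: [0.4, 0.6, 0.6]
opening: 0.001
grip_force: 0.0
```

Emit:
{"api": "jog_arm", "payload": {"delta_pos": [[-0.02,0,-0.02],[-0.06,0,-0.03],[-0.1,0,-0.03],[-0.14,-0.02,-0.03],[-0.17,-0.04,-0.03],[-0.19,-0.06,-0.03],[-0.2,-0.08,-0.03],[-0.2,-0.08,-0.03]], "twist": [0,0,0,0,0,0,0,0]}}

```text
time: 16.55
eef_pos: [0.4602, 0.2876, 0.1953]
ee_rot: [0.972, -0.234, -0.001, 0.0]
contact_force: [0.5, -0.7, -0.3]
opening: -0.004
grip_force: 0.0
```

```bash
python3 look.py 9; python3 - <<'E'
from h import *
i0=pickle.load(open('pics/s0.pkl','rb'))['image'];i1=pickle.load(open('pics/s9.pkl','rb'))['image']
for i in(i0,i1):
    j=i.astype(int)[160:195,260:300];m=(j[:,:,1]>j[:,:,0]+30)&(j[:,:,1]>j[:,:,2]+15);y,x=np.nonzero(m);print(m.sum(),x.mean()+260,y.mean()+160)
s=[cv2.resize(i[150:300,100:370,::-1],(540,300)) for i in(i0,i1)]
cv2.imwrite('pics/fin.png',np.vstack(s))
E
```

```text
-0.2456062180998814 0.17097192555169938 0.19532278858018082 [ 0.48654414 -0.71343845 -0.25417147] 16.55
0 [238.29388369 256.51649555]
0.034 [304.96994581 249.72941696]
0.08 [394.36600363 240.62962836]
red x 262.94117647058823 -> q about 0.07675321249576064 102
129 278.17054263565893 176.65116279069767
122 279.73770491803276 175.2622950819672
```

View pics/fin.png

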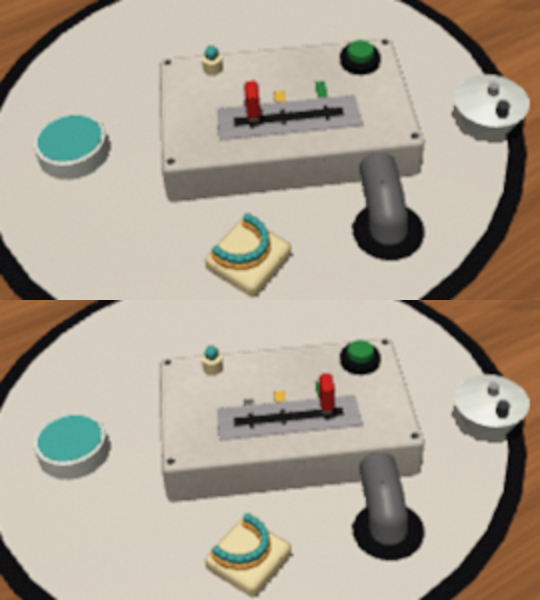

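The before and after views match: the lever is at the green bar (327,392), the button is back up, the die, tin, cast and lamp haven't moved, and the arm is clear.

```bash
python3 -c "
from rig import env
print(env.job_done())"
```

```text
the job is handed in; nothing more can be done
None
```

I pushed the lever past the first stop to the second, then pressed the start button fully down and let it come back up; the arm finished clear, nothing else moved, and the job is handed in, though my first push missed the lever because the fingertips sat about 20 mm higher than reported.

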